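Vacuum-seal a cheese in the storage box

TASK

Put the little red cheese away: set it inside the open white vacuum box and lower the green lid gently until it is fully closed. Then pull the orange pump knob straight out along its slanted stem to its stop, pause there a moment, and ease it back all the way in before letting go, without letting it snap back. Leave everything else on the table where it stands.

Things in the scene. Friction and masses are not known exactly. Their poses are not given: they have to be found in the camera images.
- cheese: small round cheese in red wax, a disc 54 mm across and 36 mm high with bevelled rims and a yellow spot on top, about 90 g, lying flat on the table; origin at the centre of its underside, z up. It may stand in any of three places to the right of the box, the tumbler and the wooden pot in the others.
- vac: white vacuum box, fixed to the table (heavy, does not move), open on top: outside 160 (x) by 200 (y) by 100 mm high, walls and floor 5 mm. Origin at the centre of its underside, its z up, its -x side faces roughly the robot, the hinge of the lid runs along its +x rim.
- block_top (a point): centre of the top of the white pump block that stands against the box's +y side, one piece with it: 130 (x) by 80 (y) by 90 mm high, axes as vac. The orange pump knob sits on a slanted collar on this top.
- vac_in (a point): centre of the inner floor of the box, 5 mm above the table, axes as vac
- vac_lid (a joint): angle of the green lid in rad: 0 closed flat on the box, about 1.57 upright, at most 1.8. Stiff hinge: the lid stays at whatever angle it is left, about 0.3 N m moves it down. Starts open.
- lid_hinge (a point): middle of the lid's hinge line, on the box's +x rim, 100 mm above the table. Axes turn with the lid: -x points from the hinge along the lid to its free edge, y along the hinge, z out of the lid's outer face (up when closed).
- lid_edge (a point): middle of the free edge of the lid, on its outer face; same axes as lid_hinge. The lid is a flat plate 160 mm from hinge to free edge, 200 mm wide, 8 mm thick, smooth outside without a handle; a tab 60 mm wide sticks out 18 mm beyond the free edge.
- pump (a joint): how far the pump knob is pulled out, in m: 0 home (fully in), 0.060 at its stop. Sprung towards home: 3 N at home to 9 N at the stop; let go while out, it snaps back.
- pump_knob (a point): centre of the orange pump knob, a plain cylinder 34 mm across and 30 mm long on a steel stem. Its z axis is the pull direction, out of the block: slanted 20 degrees from vertical towards the box's -x side; y axis as the box's y. Under the knob at home: 12 mm of bare stem (12 mm across), then a grey collar 28 mm across and about 22 mm tall down to the block's top, coaxial with the stem.
- tumbler: bystander: glass tumbler, 68 mm across, 85 mm high, origin at its underside
- pot: bystander: small dark wooden pot, 72 mm across, 55 mm high, origin at its underside
- mill: bystander: dark wooden pepper mill, 56 mm across, 185 mm high, origin at its underside
- bottle: bystander: green drinking bottle, 68 mm across, 220 mm high, origin at its underside
- mug: bystander: blue mug, 80 mm across, 90 mm high, origin at its underside
- carton: bystander: flat blue carton, 60 by 110 by 22 mm, origin at its underside
There are look-alikes about, which are no part of the job. Of the things shaped like the cheese, the red one is meant.

How it is judged:
By the outcome, as a careful person would: the job done as asked, in the order asked, and still so for the second after the job is handed in, with the robot touching nothing.
It also fails if it takes over 67 s, if anything falls off the work surface, if the arm or the gripper's body presses on something with over 40 N, if the wrist force passes 120 N, or if a joint passes its speed limit or range.

ROBOT

A 6-joint arm with a two-finger parallel gripper is mounted at the origin on the work surface. World frame = base frame: x ahead of the robot, y to its left, z up, the work surface at z = 0. Lengths are in m, angles in rad, forces in N, time in s.
With the tool pointing down it reaches from about 0.3 to 0.75 m from the base axis. Payload 8.5 kg.
Tool frame: the origin (TCP) lies midway between the tips of the shut fingers; the grasp point (between the pads) lies 19 mm behind it; z points along the fingers, y is the direction in which the jaws open and shut (so a half turn about z gives the same grasp; the last joint's range is limited). The gripper opens to 85 mm and grips with 20 to 120 N. Pads are 22 mm wide; open, the fingers measure 114 mm over their backs; the gripper's body (76 mm by 85 mm) begins 54 mm behind the grasp point. The pads swing forward as they close: fully open they stand 13 mm farther back than shut.
Start: joints at [-1.381, 0.381, 1.297, -0, 1.464, -0.215], TCP at [0.217, -0.506, 0.231] pointing down, gripper open.
Joint ranges: [-3.11, 3.11], [-0.89, 2.33], [0.22, 2.48], [-1.42, 4.56], [0.17, 2.85], [-2.88, 2.88]. Speed limits (rad/s): [2.39, 2.39, 3.14, 3.14, 3.14, 3.14].

INTERFACE

Orientations are given as a unit quaternion [x, y, z, w].
In Python, from plant import ctrl gives the robot as it stands.
- The arm moves only by the tool carry_out, never from a script. Its argument "targets" is a list of rows, each a list of 3 entries, a list of its own where there are three numbers: the shift along the world's x, y, z in mm, then the turn, a rotation vector about the world's x, y, z in degrees, then the finger opening in mm, from 0 to 85.4. In form: [[[dx, dy, dz], [rx, ry, rz], grip], ...]. A call has 1 to 10 rows; each row shifts and turns the pose as measured when the row begins; what a row does not reach is not made up. A row lasts 1/10 s, in which the tool goes at most 50 mm and 8.59 degrees, less where a joint would pass 70% of its speed; a pose out of reach is approached as far as the arm can. A call with a gripper value outside its range is refused whole. The fingers move at their own pace and stop on an object; "force" is the grip in N (left out, the last holds). Time passes only in rows, so rows that do not move let the fingers close. It gives the time, the measured TCP pose, the force and the opening at its end, in the units of the state.
- ctrl.get_state(): the state, without advancing time (a new reading comes with each control period).
- ctrl.read_camera(name): name is "side" or "top" or "wrist"; returns the picture (400x640x3 uint8, red, green, blue); there is no depth.
- ctrl.camera_info(name): a dict with "fx", "fy", "cx", "cy" (pixels), "R" (3x3) and "t" (3): a world point X has camera coordinates R X + t; the wrist camera has in their place "T_tool_cam" (4x4, takes a point from camera to tool coordinates, whose origin is the TCP and whose axes are the flange's). Camera axes: x right, y down, z forward; pixel columns grow to the right and rows downward; lengths in m; the calibration is good to about 2 mm. A picture is of the moment at which its call begins: read the wrist's pose just before it. camera_info takes no time and is no camera call.
- ctrl.finish_job(): hands the job in, once; it reports no verdict.
The state is a dict: "t": time; "qpos": joint angles; "dq": joint speeds; "joint_torque": joint torques, N m; "tool_pos": TCP position; "orientation": TCP orientation; "force": force on the tool from outside, world axes, zero at the start; "torque": the same for the moment, N m; "finger_gap": opening from 0.0 (shut) to 1.0 (fully open).
Only numpy, scipy, OpenCV 4.12 (cv2) and the standard library are available. Lean on these libraries where they do the work, as an engineer would, in place of code of your own. Each camera call takes 0.05 s, during which the arm holds its last target. There are 200 camera calls.

## Working session

There is one attempt and no reset: what is moved stays moved. The work goes in short steps, Python scripts to look and compute and a tool call to move; the robot and the scene stay as the last step left them, time stands still between calls to the robot, and variables do not carry over. Pictures are saved under pics/ and viewed, about 8 in all and at most 12, crops included, and the job is handed in when it is done.

Besides the shell and the picture viewer there is one more tool, called after ">>>" by a JSON object that holds its "name" and its "arguments". carry_out: Moves the arm, as the interface text tells. Its arguments: {"type":"object","properties":{"targets":{"type":"array"},"force":{"type":"number"}},"required":["targets"]}

```bash
mkdir -p pics; ls; python3 - <<'E'
from plant import ctrl
import cv2,numpy as np
for n in("side","top"):
    cv2.imwrite(f"pics/{n}0.png",ctrl.read_camera(n)[:,:,::-1]); 
for n in("side","top","wrist"): print(n,ctrl.camera_info(n))
s=ctrl.get_state();print(s)
E
```

```text
pics
side {'fx': 507.3134819971128, 'fy': 507.3134819971128, 'cx': 316.84435218461067, 'cy': 199.22234545267128, 'R': array([[ 0.99854866, -0.05332868, -0.00752488],
       [-0.04442283, -0.73655902, -0.6749129 ],
       [ 0.0304497 ,  0.67426765, -0.73785903]]), 't': array([-0.54413376,  0.10076008,  1.65174448])}
top {'fx': 438.66451702998137, 'fy': 438.66451702998137, 'cx': 319.38125986273417, 'cy': 201.95834056254577, 'R': array([[-0.01040211, -0.99981188,  0.01637099],
       [-0.99812867,  0.00939524, -0.06042251],
       [ 0.06025733, -0.01696888, -0.99803863]]), 't': array([-0.01707069,  0.5717892 ,  1.33562484])}
wrist {'fx': 352.69187103777085, 'fy': 352.69187103777085, 'cx': 315.9167704304471, 'cy': 196.64825311558468, 'T_tool_cam': array([[-6.53024732e-04, -9.50518671e-01, -3.10666751e-01,
         7.98478410e-02],
       [ 9.99999773e-01, -5.68765062e-04, -3.61811405e-04,
        -9.52595885e-04],
       [ 1.67212102e-04, -3.10666917e-01,  9.50518826e-01,
        -1.42356063e-01],
       [ 0.00000000e+00,  0.00000000e+00,  0.00000000e+00,
         1.00000000e+00]])}
{'t': 0.1, 'qpos': array([-1.38133200e+00,  3.81152737e-01,  1.29816450e+00,  1.68179805e-05,
        1.46362866e+00, -2.15319345e-01]), 'dq': array([-0.00135453, -0.00155255, -0.00194707,  0.00156673, -0.00042705,
       -0.00040375]), 'joint_torque': array([ 4.71252337e-03, -4.49215007e+01, -2.31658995e+01, -1.13362894e-04,
        3.64771717e-03, -1.32926152e-05]), 'tool_pos': array([ 0.21654168, -0.50528851,  0.23076748]), 'orientation': array([ 9.79588548e-01,  2.01011985e-01,  1.71062857e-05, -6.76461398e-04]), 'force': array([-0.08377501,  0.07058287,  0.15344698]), 'torque': array([-0.02965235,  0.03250016, -0.03607058]), 'finger_gap': 0.9996267589964614}
```

View pics/top0.png

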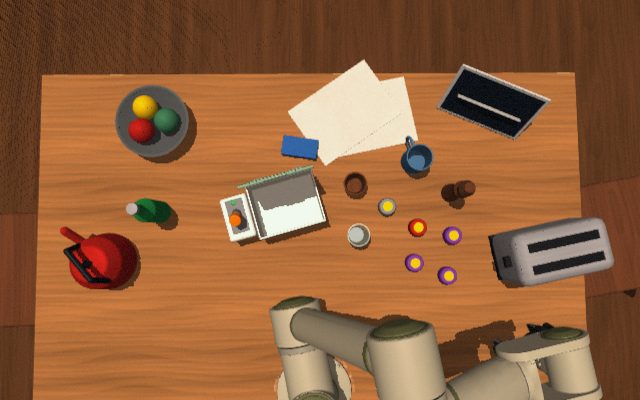

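View pics/side0.png

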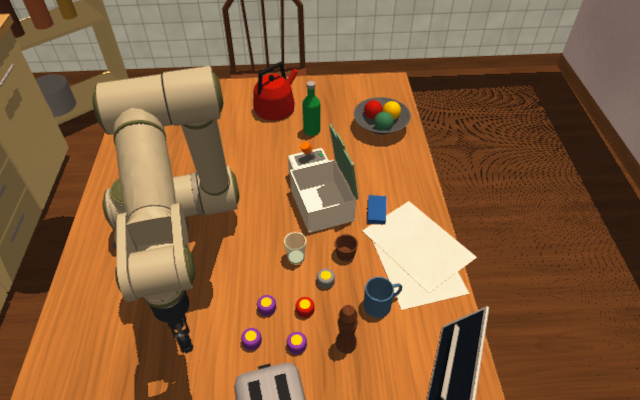

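The candidates in the top view are red (418,227), purple (453,236), (415,263) and (447,276), and grey (388,206). Red fits the description, so I'll confirm it in a crop and enlarge the box in the same picture.

```bash
cat > h.py <<'E'
from plant import ctrl
import cv2,numpy as np
from scipy.spatial.transform import Rotation as Ro
def ray(n,u,v,pose=None):
    c=ctrl.camera_info(n); d=np.array([(u-c['cx'])/c['fx'],(v-c['cy'])/c['fy'],1])
    if n=='wrist':
        p,q=pose;M=Ro.from_quat(q).as_matrix();T=c['T_tool_cam']
        return M@T[:3,3]+p, M@T[:3,:3]@d
    return -c['R'].T@c['t'], c['R'].T@d
def atz(n,u,v,z,pose=None):
    o,d=ray(n,u,v,pose); return o+d*(z-o[2])/d[2]
def tri(*rs):
    A=0;b=0
    for o,d in rs:
        d=d/np.linalg.norm(d);P=np.eye(3)-np.outer(d,d);A=A+P;b=b+P@o
    return np.linalg.solve(A,b)
def proj(n,X,pose=None):
    c=ctrl.camera_info(n);X=np.asarray(X,float)
    if n=='wrist':
        p,q=pose;M=Ro.from_quat(q).as_matrix();T=c['T_tool_cam']
        x=T[:3,:3].T@(M.T@(X-p)-T[:3,3])
    else: x=c['R']@X+c['t']
    return np.array([c['fx']*x[0]/x[2]+c['cx'],c['fy']*x[1]/x[2]+c['cy']])
E
python3 - <<'E'
import cv2,numpy as np
t=cv2.imread('pics/top0.png');s=cv2.imread('pics/side0.png')
a=cv2.resize(t[160:250,210:330],(800,600),interpolation=cv2.INTER_CUBIC)
cv2.imwrite('pics/c1.png',a)
b=np.vstack([np.hstack([cv2.resize(t[160:240,340:420],(300,300)),cv2.resize(t[200:280,390:470],(300,300))]),cv2.resize(s[120:240,280:400],(600,300)) if 0 else np.hstack([cv2.resize(s[230:330,250:350],(300,300)),cv2.resize(s[120:220,280:380],(300,300))])])
cv2.imwrite('pics/c2.png',cv2.resize(b,(600,600)))
E
```

```text
(no output)
```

View pics/c1.png

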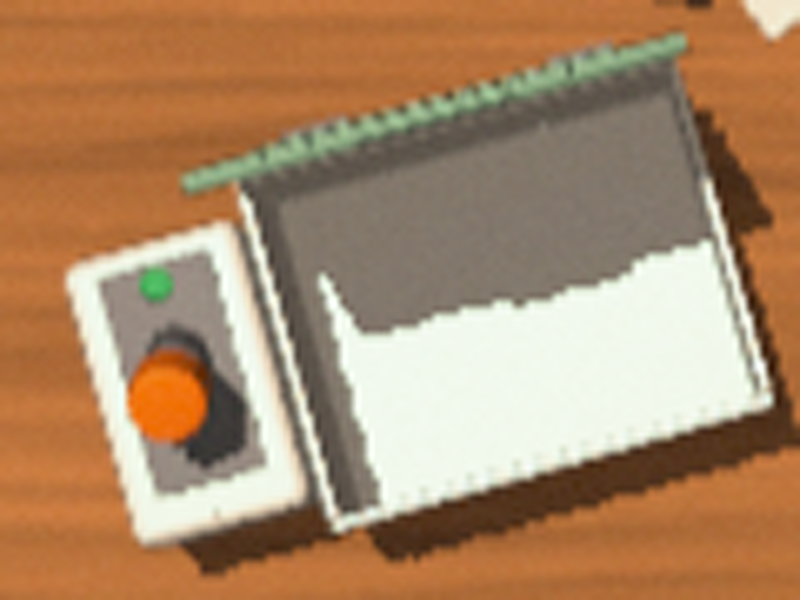

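View pics/c2.png

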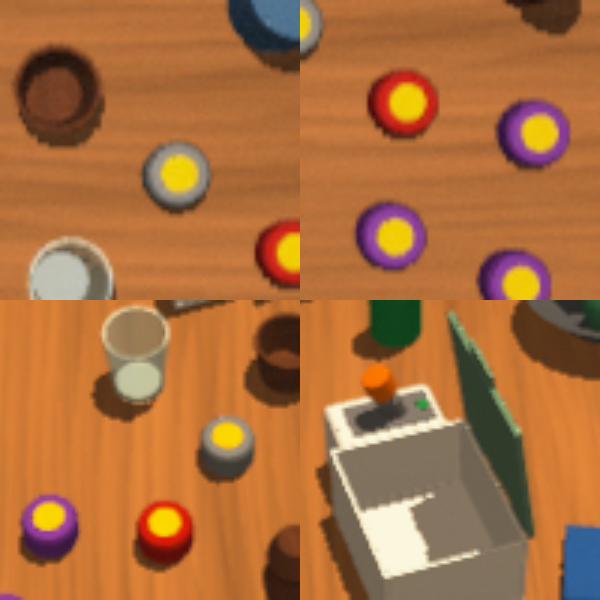

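The crops confirm the red wax disc with the yellow spot at top (418.5,227.5) and side (305,304). The grey and purple ones are look-alikes. Now the measurements.

```bash
python3 - <<'E'
from h import *
np.set_printoptions(precision=4,suppress=True)
c=lambda x,y:(210+x/6.667-.4,160+y/6.667-.4)
rim=[atz('top',*c(*p),.1) for p in((335,530),(772,403),(240,185))];print('rim',rim)
bl=[atz('top',*c(*p),.09) for p in((145,545),(305,500),(70,270),(232,220))];print('block',bl,np.mean(bl,0))
print('len',np.linalg.norm(rim[0]-rim[1]),np.linalg.norm(rim[0]-rim[2]))
d=rim[1]-rim[0];yaw=np.arctan2(-d[1],-d[0])-np.pi/2;print('yaw',np.degrees(yaw))
y=-d/np.linalg.norm(d);x=np.array([y[1],-y[0],0]);print('x',x,'y',y)
mid=(rim[0]+rim[1])/2;cen=mid+.08*x;cen[2]=0;print('vac',cen)
print('block pred',cen+.14*y)
print('cheese',atz('top',418.5,227.5,.036),tri(ray('top',418.5,227.5),ray('side',305,304.5)))
print('knobtop',tri(ray('top',235.05,220.3),ray('side',306,143.3)))
a=tri(ray('top',*c(190,185)),ray('side',330,124));b=tri(ray('top',*c(683,45)),ray('side',352.5,164));print('lid edge',a,b,(a-cen)@x,(b-cen)@x)
for n,p in(('tumbler',(358,236,.085)),('pot',(355.5,184,.055)),('mill',(464,188,.185)),('mug',(418,159,.09)),('p1',(453,236,.036)),('p2',(415,263,.036)),('p3',(447,276,.036)),('grey',(388,206.5,.036))):print(n,atz('top',*p))
print('bottle',atz('top',133,209,.22))
E
```

```text
rim [array([0.4613, 0.1509, 0.1   ]), array([ 0.5141, -0.0382,  0.1   ]), array([0.611 , 0.1918, 0.1   ])]
block [array([0.4554, 0.2344, 0.09  ]), array([0.4742, 0.1651, 0.09  ]), array([0.5753, 0.2672, 0.09  ]), array([0.5966, 0.1968, 0.09  ])] [0.5254 0.2159 0.09  ]
len 0.1963418520565612 0.15516632797827198
yaw 15.60599676793371
x [0.9631 0.269  0.    ] y [-0.269   0.9631 -0.    ]
vac [0.5647 0.0779 0.    ]
block pred [0.5271 0.2128 0.    ]
cheese [ 0.4898 -0.3232  0.036 ] [ 0.4922 -0.3241  0.0325]
knobtop [0.518  0.2115 0.1604]
lid edge [0.5973 0.1867 0.2586] [ 0.6494 -0.0009  0.2594] 0.06062759722336865 0.06038345473705483
tumbler [ 0.4669 -0.1334  0.085 ]
pot [ 0.6225 -0.1314  0.055 ]
mill [ 0.5958 -0.4139  0.185 ]
mug [ 0.6913 -0.3135  0.09  ]
p1 [ 0.4629 -0.428   0.036 ]
p2 [ 0.3826 -0.31    0.036 ]
p3 [ 0.3424 -0.4062  0.036 ]
grey [ 0.5546 -0.2314  0.036 ]
bottle [0.5456 0.4657 0.22  ]
```

>>> {"name": "carry_out", "arguments": {"targets": [[[34,23,-7],[0,0,0],75],[[34,23,-7],[0,0,0],75],[[34,23,-7],[0,0,0],75],[[34,23,-7],[0,0,0],75],[[34,23,-7],[0,0,0],75],[[34,23,-7],[0,0,0],75],[[34,23,-7],[0,0,0],75],[[34,23,-7],[0,0,0],75]], "force": 35}}

```text
t: 0.9
tool_pos: [0.4933, -0.3159, 0.1707]
orientation: [0.981, 0.196, -0.001, -0.002]
force: [0.4, -0.3, 0.3]
finger_gap: 0.876
```

```bash
cat >> h.py <<'E'
def shot(n,fn=None):
    s=ctrl.get_state();im=ctrl.read_camera(n)
    if fn: cv2.imwrite('pics/'+fn,im[:,:,::-1])
    return im,(np.array(s['tool_pos']),np.array(s['orientation'])),s
def blob(im,lo,hi):
    h=cv2.cvtColor(im,cv2.COLOR_RGB2HSV);m=cv2.inRange(h,lo,hi)
    n,l,st,c=cv2.connectedComponentsWithStats(m);return [(c[i].round(1),st[i,4]) for i in range(1,n) if st[i,4]>150]
E
python3 - <<'E'
from h import *
im,p,s=shot('wrist','w1.png')
print(p,s['qpos'])
for c,a in blob(im,(22,140,120),(33,255,255)): print(c,a,atz('wrist',*c,.036,p))
print('red',[(c,a,atz('wrist',*c,.02,p)) for c,a in blob(im,(0,190,60),(6,255,255))])
print('exp',proj('wrist',(.491,-.3235,.036),p))
E
```

```text
(array([ 0.49331076, -0.31586136,  0.17070951]), array([ 0.98052751,  0.19636885, -0.0011945 , -0.00190747])) [-7.71564642e-01  4.92720558e-01  1.29193441e+00  1.93676317e-04
  1.36143494e+00  4.03883410e-01]
[240.2  57.4] 1242 [ 0.5602821  -0.22615501  0.036     ]
[322.5 183.1] 921 [ 0.49541272 -0.31905406  0.036     ]
[427.8 252.4] 423 [ 0.47301393 -0.4280639   0.036     ]
[267.4 286.4] 319 [ 0.38698665 -0.31095686  0.036     ]
[348.2 355.3] 325 [ 0.34522516 -0.40968887  0.036     ]
red [(array([322.2, 176. ]), np.int32(1422), array([ 0.49700287, -0.31833353,  0.02      ]))]
exp [325.39078822 189.87775105]
```

View pics/w1.png

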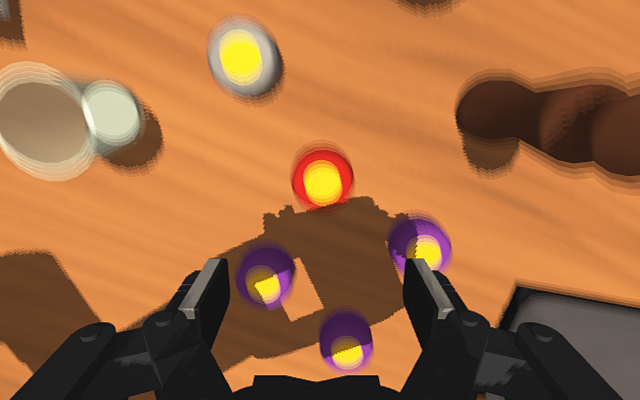

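The picture is motion-blurred. The red cheese is at (322,180), the tips are at the sides of rows 260-310, and the neighbours are clear. I'll do a static row, then re-measure.

>>> {"name": "carry_out", "arguments": {"targets": [[[0,-5,-30],[0,0,0],75],[[0,0,0],[0,0,0],75],[[0,0,0],[0,0,0],75],[[0,0,0],[0,0,0],75]]}}

```text
t: 1.35
tool_pos: [0.4986, -0.3149, 0.139]
orientation: [0.98, 0.2, -0.001, -0.004]
force: [-0.6, 0.4, 0.4]
finger_gap: 0.879
```

```bash
python3 - <<'E'
from h import *
im,p,s=shot('wrist')
print(p,Ro.from_quat(p[1]).as_matrix()[:,2])
for c,a in blob(im,(22,140,120),(33,255,255)): print(c,a,atz('wrist',*c,.036,p))
print('exp',proj('wrist',(.491,-.3235,.036),p))
E
```

```text
(array([ 0.49864847, -0.31487573,  0.1389834 ]), array([ 9.79705317e-01,  2.00406641e-01, -9.09196336e-04, -3.72068548e-03])) [-0.00327279  0.00692593 -0.99997066]
[232.7  69.4] 1734 [ 0.55682559 -0.22876917  0.036     ]
[321.1 202.3] 774 [ 0.49506729 -0.31855432  0.036     ]
[264.8 312.7] 333 [ 0.38878133 -0.31407535  0.036     ]
exp [325.05542318 209.5625444 ]
```

>>> {"name": "carry_out", "arguments": {"targets": [[[-2,-3,-30],[0,0,0],75],[[-2,-2,-30],[0,0,0],75],[[0,0,-30],[0,0,0],75],[[0,0,-15],[0,0,0],75],[[0,0,-10],[0,0,0],75],[[0,0,0],[0,0,0],75]]}}

```text
t: 2.0
tool_pos: [0.4951, -0.3249, 0.0281]
orientation: [0.98, 0.198, 0.003, 0.003]
force: [0.1, 0.5, 0.4]
finger_gap: 0.877
```

>>> {"name": "carry_out", "arguments": {"targets": [[[-1,4,-12],[0,0,0],75],[[0,1,-8],[0,0,0],75],[[0,0,-1],[0,0,0],75],[[0,0,0],[0,0,0],48],[[0,0,0],[0,0,0],48],[[0,0,0],[0,0,0],48],[[0,0,0],[0,0,0],48]]}}

```text
t: 2.7
tool_pos: [0.4964, -0.323, 0.0126]
orientation: [0.98, 0.198, 0.006, 0.007]
force: [-0.3, -0.3, -1.4]
finger_gap: 0.613
```

>>> {"name": "carry_out", "arguments": {"targets": [[[0,0,0],[0,0,0],75],[[0,0,-4],[0,-0.8,0],75],[[0,0,-5],[0,0,0],75],[[0,0,-3],[0,0,0],75],[[0,0,0],[0,0,0],75]]}}

```text
t: 3.2
tool_pos: [0.4963, -0.323, -0.0004]
orientation: [0.98, 0.198, 0.014, 0.009]
force: [-0.2, 0.2, -0.2]
finger_gap: 0.878
```

>>> {"name": "carry_out", "arguments": {"targets": [[[-1,2,1],[0.7,1.8,0],75],[[0,0,1],[0,0,0],75],[[0,0,0],[0,0,0],48],[[0,0,0],[0,0,0],48],[[0,0,0],[0,0,0],48],[[0,0,0],[0,0,0],48],[[0,0,0],[0,0,0],48]]}}

```text
t: 3.9
tool_pos: [0.4951, -0.321, 0.0015]
orientation: [0.98, 0.198, -0.0, -0.0]
force: [1.1, 0.3, -0.4]
finger_gap: 0.611
```

>>> {"name": "carry_out", "arguments": {"targets": [[[0,0,10],[0,0,0],48],[[0,0,25],[0,0,0],48],[[0,0,40],[0,0,0],48],[[0,0,45],[0,0,0],48],[[0,0,40],[0,0,0],48],[[0,0,15],[0,0,0],48]]}}

```text
t: 4.5
tool_pos: [0.4926, -0.3189, 0.1833]
orientation: [0.98, 0.197, -0.002, -0.003]
force: [0.7, -0.7, -1.6]
finger_gap: 0.613
```

```bash
python3 - <<'E'
from h import *
im,p,s=shot('wrist')
print(p,s['finger_gap']*85.4,s['force'],s['qpos'])
for c,a in blob(im,(22,140,120),(33,255,255)): print(c,a)
print(blob(im,(0,190,60),(6,255,255)))
E
```

```text
(array([ 0.49264053, -0.31888777,  0.18330486]), array([ 0.9803151 ,  0.1974083 , -0.00181783, -0.00299424])) 52.36860955037375 [ 0.72895855 -0.69582618 -1.59352741] [-7.76221205e-01  4.84685286e-01  1.26733482e+00  3.57150676e-04
  1.39656944e+00  3.97082524e-01]
[241.9  61.7] 1280
[420.1 253.1] 639
[(array([315.8, 288.4]), np.int32(11369))]
```

>>> {"name": "carry_out", "arguments": {"targets": [[[5,37,3],[0,0,8.3],48],[[5,37,3],[0,0,8.3],48],[[5,37,3],[0,0,8.3],48],[[5,37,3],[0,0,8.3],48],[[5,37,0],[0,0,8.3],48],[[5,37,0],[0,0,8.3],48],[[5,37,0],[0,0,8.3],48],[[5,37,0],[0,0,8.3],48],[[5,37,0],[0,0,8.3],48],[[5,37,0],[0,0,8.3],48]]}}

```text
t: 5.55
tool_pos: [0.539, 0.0613, 0.1942]
orientation: [0.586, 0.81, -0.004, -0.002]
force: [1.1, -0.6, -0.2]
finger_gap: 0.614
```

>>> {"name": "carry_out", "arguments": {"targets": [[[0,0,0],[0,0,0],48],[[0,0,0],[0,0,0],48]]}}

```text
t: 5.75
tool_pos: [0.5382, 0.0655, 0.1931]
orientation: [0.582, 0.813, -0.004, -0.004]
force: [-0.6, -1.0, -0.1]
finger_gap: 0.615
```

```bash
python3 - <<'E'
from h import *
np.set_printoptions(precision=1,suppress=True)
im,p,s=shot('wrist','w2.png')
cen=np.array([.5647,.0779,0]);x=np.array([.9631,.269,0]);y=np.array([-.269,.9631,0]);z=np.array([0,0,1])
im=im[:,:,::-1].copy()
pts={'rim1':cen-.08*x+.1*y+.1*z,'rim2':cen+.08*x+.1*y+.1*z,'rim3':cen-.08*x-.1*y+.1*z,'rim4':cen+.08*x-.1*y+.1*z}
for a in(-.065,.065):
  for b in(.1,.18): pts[f'b{a}{b}']=cen+a*x+b*y+.09*z
for k,X in pts.items():
    u=proj('wrist',X,p);print(k,u);cv2.circle(im,tuple(int(i) for i in u),3,(255,0,255),1)
cv2.imwrite('pics/w2b.png',cv2.resize(im,(800,500)))
E
```

```text
rim1 [243.7  35.7]
rim2 [503.3  51. ]
rim3 [245.7 312.4]
rim4 [447.8 323.2]
b-0.0650.1 [270.3  39.1]
b-0.0650.18 [ 272.4 -113.6]
b0.0650.1 [472.4  51. ]
b0.0650.18 [499.3 -99.5]
```

View pics/w2b.png

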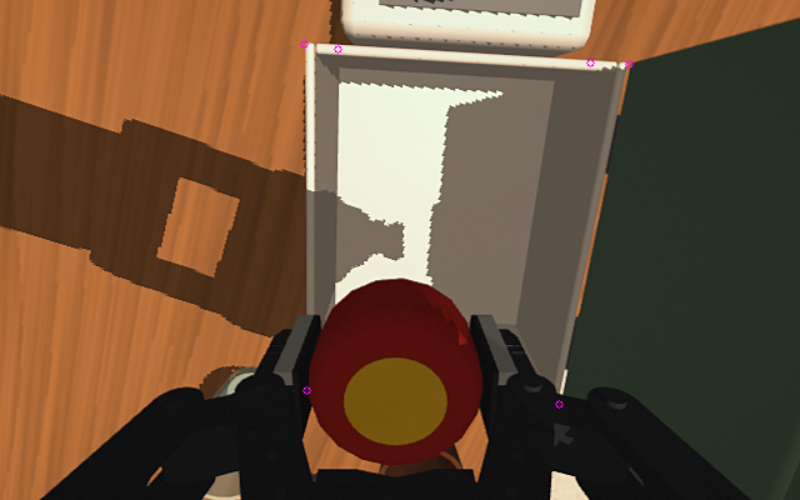

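>>> {"name": "carry_out", "arguments": {"targets": [[[12,-7,-5],[0,0,-3],48],[[6,-3,-25],[0,0,0],48],[[0,0,-35],[0,0,0],48],[[0,0,-35],[0,0,0],48],[[0,0,-30],[0,0,0],48],[[0,0,-15],[0,0,0],48],[[0,0,-10],[0,0,0],48],[[0,0,0],[0,0,0],48]]}}

```text
t: 6.6
tool_pos: [0.5583, 0.0449, 0.0336]
orientation: [0.613, 0.79, -0.002, -0.0]
force: [2.4, 1.9, -0.3]
finger_gap: 0.612
```

>>> {"name": "carry_out", "arguments": {"targets": [[[0,3,-14],[0,0,0],48],[[0,0,-7],[0,0,0],48],[[0,0,-3],[0,0,0],48],[[0,0,0],[0,0,0],48]]}}

```text
t: 7.0
tool_pos: [0.5643, 0.0443, 0.0124]
orientation: [0.616, 0.788, 0.002, 0.006]
force: [0.8, -0.5, -0.7]
finger_gap: 0.605
```

>>> {"name": "carry_out", "arguments": {"targets": [[[-3,1,-3],[0,0,0],48],[[0,0,-2],[0,0,0],48],[[0,0,-1],[0,0,0],48],[[0,0,0],[0,0,0],48]]}}

```text
t: 7.4
tool_pos: [0.5665, 0.0433, 0.0101]
orientation: [0.617, 0.787, 0.006, 0.012]
force: [2.5, 1.6, -0.6]
finger_gap: 0.609
```

>>> {"name": "carry_out", "arguments": {"targets": [[[-4,1,-2],[0.3,1.5,0],48],[[-3,0,-2],[0,0.5,0],48],[[0,0,-1],[0,0,0],48],[[0,0,0],[0,0,0],48]]}}

```text
t: 7.8
tool_pos: [0.5646, 0.0436, 0.0078]
orientation: [0.618, 0.787, 0.001, 0.001]
force: [4.0, 1.2, -2.2]
finger_gap: 0.612
```

>>> {"name": "carry_out", "arguments": {"targets": [[[0,0,-2],[0,0,0],48],[[0,0,-2],[0,0,0],48]]}}

```text
t: 8.0
tool_pos: [0.565, 0.0435, 0.0064]
orientation: [0.617, 0.787, 0.001, 0.002]
force: [-7.3, 2.0, 38.2]
finger_gap: 0.61
```

>>> {"name": "carry_out", "arguments": {"targets": [[[0,0,0],[0,0,0],55],[[0,0,0],[0,0,0],60],[[0,0,0],[0,0,0],64],[[0,0,0],[0,0,0],64],[[0,0,0],[0,0,0],64]]}}

```text
t: 8.5
tool_pos: [0.5664, 0.0434, 0.0076]
orientation: [0.617, 0.787, 0.002, 0.004]
force: [4.3, 0.4, 2.1]
finger_gap: 0.75
```

>>> {"name": "carry_out", "arguments": {"targets": [[[-3,0,15],[0,0,0],64],[[-3,0,35],[0,0,0],64],[[-3,0,45],[0,0,0],64],[[-3,0,45],[0,0,0],64],[[-3,0,45],[0,0,0],50],[[0,0,45],[0,0,0],30],[[0,0,40],[0,0,-8.4],10],[[0,0,30],[0,0,-8.4],0],[[0,0,10],[0,0,-8.4],0],[[0,0,0],[0,0,-8.4],0]]}}

```text
t: 9.5
tool_pos: [0.5435, 0.0436, 0.3252]
orientation: [0.823, 0.568, -0.001, -0.003]
force: [-0.1, 0.4, -0.3]
finger_gap: -0.001
```

```bash
python3 - <<'E'
from h import *
np.set_printoptions(precision=4,suppress=True)
im,p,s=shot('top','top1.png');print(p,s['qpos'],s['finger_gap'],s['force'])
im2,p,s=shot('side','side1.png')
a=cv2.resize(im[130:270,200:400],(571,400));b=cv2.resize(im2[80:280,240:440],(400,400))
cv2.imwrite('pics/d1.png',cv2.resize(np.hstack([a,b]),(800,330))[:,:,::-1])
E
```

```text
(array([0.5435, 0.0436, 0.3252]), array([ 0.8231,  0.5679, -0.0007, -0.0032])) [-0.139   0.3267  1.1126  0.0038  1.7077  0.2243] -0.0011411703087343893 [-0.0773  0.4285 -0.2525]
```

View pics/d1.png

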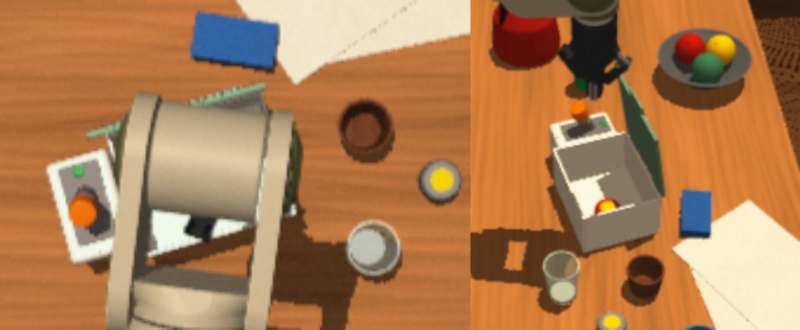

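The cheese lies flat in the box, at (607,208) in the side crop. Next, over the lid.

>>> {"name": "carry_out", "arguments": {"targets": [[[20,9,0],[0,0,-7.7],0],[[20,9,0],[0,0,-7.7],0],[[20,9,0],[0,0,-7.7],0],[[20,9,0],[0,0,-7.7],0],[[20,9,0],[0,0,-7.7],0],[[20,9,0],[0,0,-7.7],0],[[16,9,0],[0,0,-7.7],0],[[0,0,0],[0,0,0],0],[[0,0,0],[0,0,0],0]]}}

```text
t: 10.5
tool_pos: [0.6794, 0.1081, 0.3127]
orientation: [0.99, 0.137, -0.012, -0.009]
force: [0.2, -0.3, -0.3]
finger_gap: -0.002
```

>>> {"name": "carry_out", "arguments": {"targets": [[[0,0,-20],[-0.8,-1.5,0],0],[[0,0,-25],[0,0,0],0],[[0,0,-20],[0,0,0],0],[[0,0,-5],[0,0,0],0],[[0,0,0],[0,0,0],0]]}}

```text
t: 11.0
tool_pos: [0.6752, 0.1058, 0.2411]
orientation: [0.989, 0.148, -0.0, 0.0]
force: [0.3, 0.2, 0.2]
finger_gap: -0.0
```

>>> {"name": "carry_out", "arguments": {"targets": [[[-8,-2,0],[0,0,0],0],[[-8,-2,0],[0,0,0],0],[[-8,-2,0],[0,0,0],0],[[-8,-2,0],[0,0,0],0],[[-8,-2,-1],[0,0,0],0],[[-8,-2,-2],[0,0,0],0],[[-8,-2,-2],[0,0,0],0]]}}

```text
t: 11.7
tool_pos: [0.6166, 0.0901, 0.2415]
orientation: [0.989, 0.151, 0.004, 0.001]
force: [0.5, 0.0, -0.4]
finger_gap: -0.0
```

>>> {"name": "carry_out", "arguments": {"targets": [[[-8,-2,-5],[0,0,0],0],[[-8,-2,-6],[0,0,0],0],[[-8,-2,-6],[0,0,0],0]]}}

```text
t: 12.0
tool_pos: [0.5914, 0.0836, 0.2269]
orientation: [0.988, 0.151, 0.007, 0.002]
force: [0.4, 0.4, 1.1]
finger_gap: -0.002
```

```bash
python3 - <<'E'
from h import *
im2,p,s=shot('side');print(p,s['force'])
cv2.imwrite('pics/d2.png',cv2.resize(im2[80:240,260:420],(480,480))[:,:,::-1])
E
```

```text
(array([0.59135854, 0.08361827, 0.22691374]), array([0.98847316, 0.15120565, 0.00740072, 0.00170127])) [0.39349224 0.35959118 1.12195263]
```

View pics/d2.png

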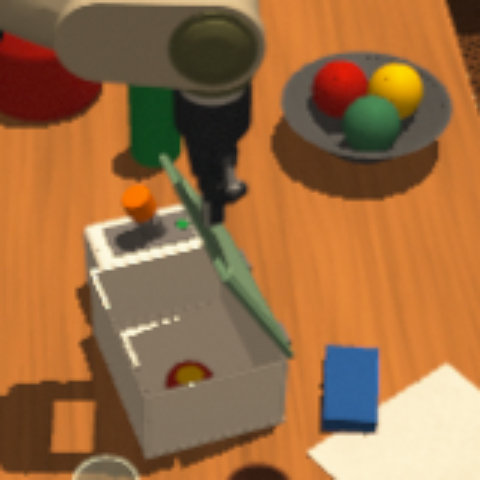

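The lid follows the fingertip and is now at about 60°.

>>> {"name": "carry_out", "arguments": {"targets": [[[-8,-2,-6],[0,0.9,0],0],[[-8,-2,-6],[0,0,0],0],[[-8,-2,-6],[0,0,0],0],[[-8,-2,-6],[0,0,0],0],[[-8,-2,-7],[0,0,0],0]]}}

```text
t: 12.55
tool_pos: [0.5486, 0.0726, 0.196]
orientation: [0.988, 0.152, -0.0, 0.001]
force: [1.2, 0.2, 0.2]
finger_gap: -0.001
```

>>> {"name": "carry_out", "arguments": {"targets": [[[-6,-1.7,-7],[0,0,0],0],[[-6,-1.6,-7],[0,0,0],0],[[-5,-1.5,-7],[0,0,0],0],[[-5,-1.3,-7],[0,0,0],0],[[-4,-1,-7],[0,0,0],0],[[-3,-1,-5],[0,0,0],0]]}}

```text
t: 13.15
tool_pos: [0.517, 0.0638, 0.1541]
orientation: [0.988, 0.152, -0.0, 0.001]
force: [0.9, 0.8, 0.9]
finger_gap: 0.001
```

>>> {"name": "carry_out", "arguments": {"targets": [[[-2,-0.5,-5],[0,0,0],0],[[-2,-0.5,-5],[0,0,0],0],[[-2,-0.5,-5],[0,0,0],0],[[-1,-0.3,-5],[0,0,0],0],[[-1,-0.3,-5],[0,0,0],0],[[-1,0,-4],[0,0,0],0],[[0,0,-3],[0,0,0],0]]}}

```text
t: 13.85
tool_pos: [0.507, 0.0614, 0.1191]
orientation: [0.988, 0.152, -0.001, 0.001]
force: [-0.2, -0.3, 0.6]
finger_gap: -0.0
```

>>> {"name": "carry_out", "arguments": {"targets": [[[0,0,-2],[0,0,0],0],[[0,0,-2],[0,0,0],0],[[0,0,-2],[0,0,0],0]]}}

```text
t: 14.15
tool_pos: [0.507, 0.0614, 0.1124]
orientation: [0.988, 0.152, -0.001, 0.001]
force: [1.1, 0.8, 0.0]
finger_gap: 0.001
```

>>> {"name": "carry_out", "arguments": {"targets": [[[0,0,-1.5],[0,0,0],0],[[0,0,-1],[0,0,0],0]]}}

```text
t: 14.35
tool_pos: [0.507, 0.0614, 0.1097]
orientation: [0.988, 0.152, -0.001, 0.001]
force: [-0.4, 0.4, 0.1]
finger_gap: 0.002
```

>>> {"name": "carry_out", "arguments": {"targets": [[[0,0,-1],[0,0,0],0]]}}

```text
t: 14.45
tool_pos: [0.5071, 0.0614, 0.1086]
orientation: [0.988, 0.152, -0.001, 0.001]
force: [-0.4, -0.2, 0.3]
finger_gap: -0.002
```

>>> {"name": "carry_out", "arguments": {"targets": [[[0,0,-1],[0,0,0],0]]}}

```text
t: 14.55
tool_pos: [0.5071, 0.0614, 0.1083]
orientation: [0.988, 0.152, -0.001, 0.001]
force: [-4.9, -0.3, 16.5]
finger_gap: -0.004
```

```bash
python3 - <<'E'
from h import *
im2,p,s=shot('side');print(p,s['force'])
cv2.imwrite('pics/d3.png',cv2.resize(im2[110:240,270:400],(520,520),interpolation=cv2.INTER_CUBIC)[:,:,::-1])
E
```

```text
(array([0.50713415, 0.06141939, 0.10833214]), array([ 9.88348999e-01,  1.52201318e-01, -6.16861855e-04,  7.96747784e-04])) [-4.92021776 -0.25647929 16.54532767]
```

View pics/d3.png

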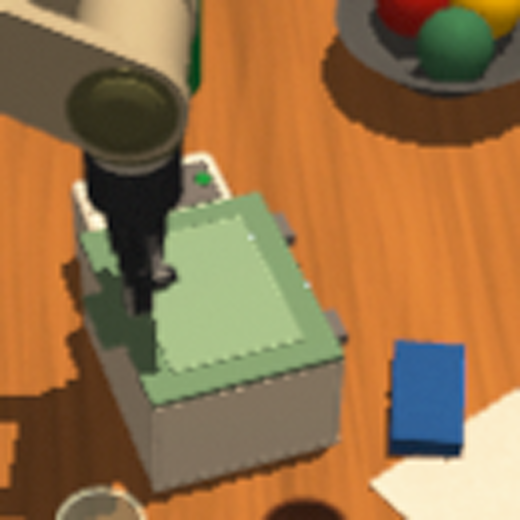

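>>> {"name": "carry_out", "arguments": {"targets": [[[0,0,10],[0,0,0],0],[[0,0,35],[0,0,0],0],[[0,5,40],[0,0,0],20],[[-4,22,25],[1.8,-6.4,0],40],[[-4,22,15],[1.8,-6.4,0],55],[[-4,22,10],[1.8,-6.4,0],55],[[-4,24,10],[0,0,0],55],[[-4,24,5],[0,0,0],55],[[-3,22,0],[0,0,0],55],[[0,0,0],[0,0,0],55]]}}

```text
t: 15.6
tool_pos: [0.4823, 0.2069, 0.2709]
orientation: [0.972, 0.149, 0.182, -0.022]
force: [0.2, -0.9, -0.4]
finger_gap: 0.644
```

>>> {"name": "carry_out", "arguments": {"targets": [[[0,0,0],[0,0,0],55],[[0,0,0],[0,0,0],55]]}}

```text
t: 15.8
tool_pos: [0.4823, 0.2065, 0.2714]
orientation: [0.972, 0.149, 0.182, -0.022]
force: [0.1, 0.1, 0.8]
finger_gap: 0.642
```

```bash
python3 - <<'E'
from h import *
np.set_printoptions(precision=4,suppress=True)
im,p,s=shot('wrist','w3.png');M=Ro.from_quat(p[1]).as_matrix()
print(p,s['finger_gap']*85.4,s['force'],s['qpos']);print(M)
for c,a in blob(im,(4,200,80),(16,255,255)): print(c,a,[atz('wrist',*c,z,p) for z in(.15,.16)])
print(proj('wrist',(.518,.2115,.1604),p),proj('wrist',(.5054,.2086,.150),p))
cv2.imwrite('pics/w3b.png',im[:,:,::-1])
E
```

```text
(array([0.4823, 0.2065, 0.2714]), array([ 0.9716,  0.1493,  0.1823, -0.0219])) 54.82843125101305 [0.0514 0.0606 0.7508] [0.1578 0.1545 1.5513 0.047  1.0692 1.4088]
[[ 0.889   0.2981  0.3476]
 [ 0.2821 -0.9545  0.097 ]
 [ 0.3607  0.0118 -0.9326]]
[316.5 197.7] 1475 [array([0.518 , 0.2167, 0.15  ]), array([0.5175, 0.2167, 0.16  ])]
[323.0658 199.0284] [321.4467 215.7076]
```

View pics/w3b.png

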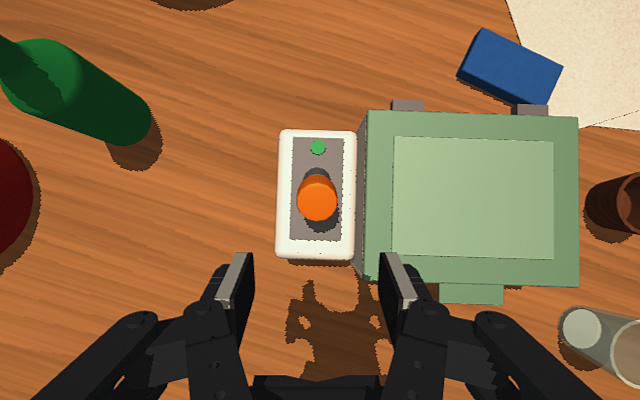

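```bash
python3 - <<'E'
from h import *
np.set_printoptions(precision=4,suppress=True)
s=ctrl.get_state();p=(np.array(s['tool_pos']),np.array(s['orientation']))
x=np.array([.9631,.269,0]);y=np.array([-.269,.9631,0])
C=[atz('wrist',u,v,.09,p) for u,v in((276,259),(356,262),(278,130),(357,131))];print(C,np.mean(C,0))
d=np.array([-.3294,-.092,.9397])
k=tri(ray('wrist',317,201.5,p),ray('top',235.05,220.3),ray('side',306,143.3));print('tri',k)
for z in(.15,.155,.16):
    X=atz('wrist',317,201.5,z,p);b=X-d*(z-.09)/.9397;print(X,'base',b,'rel block',(b-np.mean(C,0))@x,(b-np.mean(C,0))@y)
    print(proj('top',X),proj('side',X))
    B=b+.022*d;print('collar top proj',proj('wrist',B,p))
# apparent radius: knob top diameter px
im=cv2.imread('pics/w3.png')[:,:,::-1]
h=cv2.cvtColor(im,cv2.COLOR_RGB2HSV);m=cv2.inRange(h,(4,200,80),(16,255,255))
for r in range(172,226,3):
    c=np.where(m[r,280:360])[0]; print(r,(c.min()+280,c.max()+280) if len(c) else None,end=' ')
o,_=ray('wrist',317,201,p);print('cam',o)
E
```

```text
[array([0.4532, 0.2363, 0.09  ]), array([0.4732, 0.1618, 0.09  ]), array([0.5735, 0.2725, 0.09  ]), array([0.5959, 0.1981, 0.09  ])] [0.5239 0.2172 0.09  ]
tri [0.517  0.2138 0.1578]
[0.5153 0.2152 0.15  ] base [0.5363 0.2211 0.09  ] rel block 0.012984640231986718 0.00043766365911763
[234.3668 220.1836] [304.2693 145.0045]
collar top proj [316.821  187.5859]
[0.5151 0.2152 0.155 ] base [0.5379 0.2216 0.09  ] rel block 0.014605052750123568 0.0005057422168522421
[234.041  220.2256] [304.1678 143.8788]
collar top proj [316.7983 185.821 ]
[0.5149 0.2152 0.16  ] base [0.5394 0.2221 0.09  ] rel block 0.016225465268260308 0.0005738207745868836
[233.7124 220.268 ] [304.0659 142.7482]
collar top proj [316.7756 184.0571]
172 None 175 (np.int64(315), np.int64(319)) 178 (np.int64(306), np.int64(327)) 181 (np.int64(303), np.int64(330)) 184 (np.int64(301), np.int64(332)) 187 (np.int64(299), np.int64(334)) 190 (np.int64(298), np.int64(335)) 193 (np.int64(298), np.int64(335)) 196 (np.int64(297), np.int64(336)) 199 (np.int64(297), np.int64(336)) 202 (np.int64(297), np.int64(336)) 205 (np.int64(297), np.int64(336)) 208 (np.int64(298), np.int64(335)) 211 (np.int64(300), np.int64(333)) 214 (np.int64(302), np.int64(331)) 217 (np.int64(306), np.int64(327)) 220 (np.int64(314), np.int64(319)) 223 None cam [0.5034 0.2159 0.4329]
```

>>> {"name": "carry_out", "arguments": {"targets": [[[-4,-2,0],[-0.3,1.1,-1.5],55],[[-4,-1,0],[0,0,0],55],[[7,2,-20],[0,0,0],55],[[8,2.3,-23.5],[0,0,0],55],[[8,2.3,-23.5],[0,0,0],55],[[5,1.4,-14],[0,0,0],55],[[0,0,0],[0,0,0],55],[[0,0,0],[0,0,0],55]]}}

```text
t: 16.65
tool_pos: [0.5038, 0.2066, 0.1884]
orientation: [0.975, 0.135, 0.174, -0.018]
force: [-0.1, -1.1, 0.2]
finger_gap: 0.642
```

```bash
cat > k.py <<'E'
from h import *
np.set_printoptions(precision=4,suppress=True)
s=ctrl.get_state();P=np.array(s['tool_pos']);M=Ro.from_quat(s['orientation']).as_matrix()
d=np.array([-.3294,-.092,.9397]);K=np.array([.520,.2164,.140]);x=np.array([.9631,.269,0]);y=np.array([-.269,.9631,0]);p=np.cross(y,d)
r=P+.021*d-K
print('along d, perp(x-ish), y mm:',1000*np.array([r@d,r@p,r@y]),'to go',-1000*r)
# rotation to fix
R=np.column_stack([np.cross(-y,-d),-y,-d]);print('rotfix deg',np.degrees(Ro.from_matrix(R@M.T).as_rotvec()),'f',s['force'],s['finger_gap']*85.4,s['t'],'q',s['qpos'])
E
python3 k.py
```

```text
along d, perp(x-ish), y mm: [72.7036 -0.6389 -5.0928] to go [ 23.1566  11.7557 -68.1008]
rotfix deg [0.6254 0.3528 0.0146] f [-0.0537 -1.1361  0.1869] 54.818255160281815 16.65 q [0.1581 0.2771 1.6423 0.0364 0.8713 1.4361]
```

```bash
python3 - <<'E'
from h import *
im,p,s=shot('wrist')
m=cv2.inRange(cv2.cvtColor(im,cv2.COLOR_RGB2HSV),(4,200,80),(16,255,255))
r,c=np.where(m);print(c.min(),c.max(),r.min(),r.max())
X=np.array([.515,.215,.154]);print(proj('wrist',X,p))
d=np.array([-.3294,-.092,.9397]);y=np.array([-.269,.9631,0]);q=np.cross(y,d)
P=np.array([proj('wrist',X+.017*(np.cos(t)*q+np.sin(t)*y)-k*d,p) for t in np.linspace(0,6.28,60) for k in(0,.03)]);print(P.min(0),P.max(0))
P=P[::2];print('top only',P.min(0),P.max(0))
E
```

```text
278 557 0 257
[307.76248061 232.17560454]
[276.97268038 187.29494452] [338.47810633 259.72493631]
top only [276.97268038 203.06748028] [338.47810633 259.72493631]
```

The model matches the wrist view within about 1-2 mm. Descending along the axis.

>>> {"name": "carry_out", "arguments": {"targets": [[[-1,5,0],[0.6,0.4,0],55],[[6,2,-17],[0,0,0],55],[[6,2,-17],[0,0,0],55],[[5,1.3,-14],[0,0,0],55],[[3,0.8,-8],[0,0,0],55],[[0,0,0],[0,0,0],55]]}}

```text
t: 17.3
tool_pos: [0.5245, 0.2193, 0.1369]
orientation: [0.975, 0.133, 0.177, -0.025]
force: [0.0, 0.6, 0.2]
finger_gap: 0.651
```

```bash
python3 k.py
```

```text
along d, perp(x-ish), y mm: [16.3702  3.7574  1.5932] to go [  2.4201  -0.9783 -16.6681]
rotfix deg [-0.2569  0.5071 -0.0001] f [0.0317 0.5682 0.2293] 55.56121143501096 17.3 q [0.1704 0.3785 1.6639 0.0555 0.743  1.4351]
```

>>> {"name": "carry_out", "arguments": {"targets": [[[1,-1,-7],[-0.3,0.5,0],55],[[1,0,-6],[0,0,0],55],[[0,0,-2.5],[0,0,0],55],[[0,0,0],[0,0,0],55]]}}

```text
t: 17.7
tool_pos: [0.527, 0.2185, 0.1224]
orientation: [0.975, 0.134, 0.173, -0.023]
force: [-0.5, 0.2, 0.7]
finger_gap: 0.647
```

```bash
python3 k.py
```

```text
along d, perp(x-ish), y mm: [1.941  0.8186 0.1195] to go [-0.0694 -0.1435 -2.1039]
rotfix deg [ 0.0216  0.1362 -0.0112] f [-0.4741  0.2098  0.7034] 55.21768368632511 17.7 q [0.1697 0.4037 1.6721 0.0524 0.7168 1.4343]
```

Good. Closing on the knob with a firm grip.

>>> {"name": "carry_out", "arguments": {"targets": [[[0,0,0],[0,0,0],45],[[0,0,0],[0,0,0],38],[[0,0,0],[0,0,0],30],[[0,0,0],[0,0,0],28],[[0,0,0],[0,0,0],28],[[0,0,0],[0,0,0],28]], "force": 60}}

```text
t: 18.3
tool_pos: [0.527, 0.218, 0.1232]
orientation: [0.975, 0.134, 0.174, -0.023]
force: [0.5, -1.0, -0.9]
finger_gap: 0.382
```

```bash
python3 k.py
```

```text
along d, perp(x-ish), y mm: [ 2.7116  1.0024 -0.3338] to go [-0.1038  0.3175 -2.8909]
rotfix deg [0.0476 0.1845 0.0043] f [ 0.4575 -0.9567 -0.8762] 32.6490951213683 18.3 q [0.169  0.4022 1.672  0.0517 0.7177 1.4343]
```

>>> {"name": "carry_out", "arguments": {"targets": [[[-1,-0.3,2.8],[0,0,0],28],[[-1.6,-0.5,4.7],[0,0,0],28],[[-1.6,-0.5,4.7],[0,0,0],28],[[-1.6,-0.5,4.7],[0,0,0],28],[[-1.6,-0.5,4.7],[0,0,0],28]]}}

```text
t: 18.8
tool_pos: [0.5192, 0.2158, 0.1454]
orientation: [0.976, 0.134, 0.173, -0.023]
force: [2.7, 1.2, -6.4]
finger_gap: 0.381
```

```bash
python3 k.py
```

```text
along d, perp(x-ish), y mm: [26.4122  0.941  -0.3203] to go [  7.7623   2.5006 -25.1413]
rotfix deg [0.0313 0.119  0.0002] f [ 2.6548  1.2193 -6.435 ] 32.49885557108005 18.8 q [0.167  0.3595 1.6624 0.0505 0.7711 1.4352]
```

>>> {"name": "carry_out", "arguments": {"targets": [[[-1.6,-0.5,4.7],[0,0,0],28],[[-1.6,-0.5,4.7],[0,0,0],28],[[-1.6,-0.5,4.7],[0,0,0],28],[[-1.6,-0.5,4.7],[0,0,0],28],[[-1.6,-0.5,4.7],[0,0,0],28],[[-1.6,-0.5,4.7],[0,0,0],28]]}}

```text
t: 19.4
tool_pos: [0.5086, 0.2129, 0.1757]
orientation: [0.976, 0.134, 0.173, -0.023]
force: [5.8, 1.7, -8.6]
finger_gap: 0.384
```

```bash
python3 k.py
```

```text
along d, perp(x-ish), y mm: [58.6155  0.969  -0.3322] to go [ 18.3414   5.4678 -55.4122]
rotfix deg [-0.0036  0.1    -0.0008] f [ 5.8309  1.6853 -8.574 ] 32.822622239750956 19.4 q [0.164  0.3034 1.6452 0.0492 0.8446 1.4361]
```

>>> {"name": "carry_out", "arguments": {"targets": [[[-0.8,-0.2,2.3],[0,0,0],28],[[-0.5,-0.1,1.3],[0,0,0],28]]}}

```text
t: 19.6
tool_pos: [0.5071, 0.2125, 0.1798]
orientation: [0.976, 0.134, 0.173, -0.023]
force: [13.7, 4.3, -23.2]
finger_gap: 0.378
```

>>> {"name": "carry_out", "arguments": {"targets": [[[-0.4,-0.1,1],[0,0,0],28]]}}

```text
t: 19.7
tool_pos: [0.507, 0.2124, 0.1798]
orientation: [0.976, 0.134, 0.173, -0.024]
force: [18.5, 7.6, -27.6]
finger_gap: 0.38
```

```bash
python3 k.py
```

```text
along d, perp(x-ish), y mm: [63.0418  0.8351 -0.3297] to go [ 19.9213   5.9064 -59.5257]
rotfix deg [-0.0189  0.0845  0.022 ] f [ 18.4989   7.5703 -27.5963] 32.46364606000863 19.7 q [0.1635 0.2958 1.6427 0.0492 0.855  1.4366]
```

The knob is at its stop: 60.3 mm of travel and a jump in force. Pausing there, then easing back.

>>> {"name": "carry_out", "arguments": {"targets": [[[0,0,-0.2],[0,0,0],28],[[0,0,0],[0,0,0],28],[[0,0,0],[0,0,0],28],[[0,0,0],[0,0,0],28],[[0,0,0],[0,0,0],28],[[0,0,0],[0,0,0],28],[[0,0,0],[0,0,0],28],[[0,0,0],[0,0,0],28],[[0,0,0],[0,0,0],28],[[0,0,0],[0,0,0],28]]}}

```text
t: 20.7
tool_pos: [0.5075, 0.2126, 0.1787]
orientation: [0.976, 0.133, 0.172, -0.024]
force: [5.7, 2.9, -7.4]
finger_gap: 0.381
```

```bash
python3 k.py
```

```text
along d, perp(x-ish), y mm: [61.8067  0.9275 -0.3033] to go [ 19.438    5.7441 -58.3968]
rotfix deg [-0.0372  0.0329  0.0179] f [ 5.677   2.8989 -7.3822] 32.52357760205241 20.7 q [0.1634 0.2982 1.6427 0.0499 0.8535 1.4361]
```

>>> {"name": "carry_out", "arguments": {"targets": [[[0.7,0.2,-2],[0,0,0],28],[[1.3,0.4,-3.8],[0,0,0],28],[[1.3,0.4,-3.8],[0,0,0],28],[[1.3,0.4,-3.8],[0,0,0],28],[[1.3,0.4,-3.8],[0,0,0],28],[[1.3,0.4,-3.8],[0,0,0],28],[[1.3,0.4,-3.8],[0,0,0],28],[[1.3,0.4,-3.8],[0,0,0],28]]}}

```text
t: 21.5
tool_pos: [0.5181, 0.2156, 0.1484]
orientation: [0.976, 0.134, 0.173, -0.024]
force: [3.5, 0.4, -5.6]
finger_gap: 0.375
```

```bash
python3 k.py
```

```text
along d, perp(x-ish), y mm: [29.5897  0.9705 -0.312 ] to go [  8.7845   2.7775 -28.1372]
rotfix deg [-0.013   0.0742  0.0206] f [ 3.5312  0.3979 -5.5986] 32.056845012035424 21.5 q [0.1663 0.354  1.6606 0.0514 0.7791 1.4349]
```

>>> {"name": "carry_out", "arguments": {"targets": [[[1.3,0.4,-3.8],[0,0,0],28],[[1.3,0.4,-3.8],[0,0,0],28],[[1.3,0.4,-3.8],[0,0,0],28],[[1.3,0.4,-3.8],[0,0,0],28],[[1,0.3,-2.8],[0,0,0],28],[[0.7,0.2,-1.9],[0,0,0],28],[[0.3,0.1,-1],[0,0,0],28],[[0,0,0],[0,0,0],28]]}}

```text
t: 22.3
tool_pos: [0.5261, 0.2178, 0.1258]
orientation: [0.976, 0.134, 0.173, -0.023]
force: [1.9, 0.6, -3.5]
finger_gap: 0.381
```

```bash
python3 k.py
```

```text
along d, perp(x-ish), y mm: [ 5.503   0.9859 -0.3335] to go [ 0.8306  0.5783 -5.5084]
rotfix deg [0.0114 0.0842 0.0199] f [ 1.8977  0.5646 -3.5106] 32.56607234909837 22.3 q [0.1684 0.3974 1.6701 0.0527 0.7261 1.4338]
```

2.8 mm to go, pressing on until contact shows.

>>> {"name": "carry_out", "arguments": {"targets": [[[0.4,0.1,-1.1],[0,0,0],28],[[0.3,0.1,-0.9],[0,0,0],28]]}}

```text
t: 22.5
tool_pos: [0.5267, 0.2179, 0.1239]
orientation: [0.976, 0.134, 0.173, -0.023]
force: [2.2, -0.9, -2.8]
finger_gap: 0.38
```

>>> {"name": "carry_out", "arguments": {"targets": [[[0.3,0.1,-0.9],[0,0,0],28]]}}

```text
t: 22.6
tool_pos: [0.527, 0.218, 0.1231]
orientation: [0.976, 0.134, 0.173, -0.023]
force: [-4.2, -1.7, 7.8]
finger_gap: 0.379
```

```bash
python3 k.py
```

```text
along d, perp(x-ish), y mm: [ 2.6468  1.0052 -0.3086] to go [-0.121   0.2866 -2.831 ]
rotfix deg [0.012  0.1032 0.0173] f [-4.2449 -1.6942  7.8026] 32.36369161051098 22.6 q [0.1687 0.4026 1.6712 0.0528 0.7195 1.4337]
```

The force has reversed at the home position, so the knob is fully in. Releasing and backing out along the axis.

>>> {"name": "carry_out", "arguments": {"targets": [[[0,0,0],[0,0,0],36],[[0,0,0],[0,0,0],46],[[0,0,0],[0,0,0],55],[[0,0,0],[0,0,0],55],[[0,0,0],[0,0,0],55]]}}

```text
t: 23.1
tool_pos: [0.5269, 0.2183, 0.124]
orientation: [0.975, 0.134, 0.173, -0.023]
force: [-0.2, -0.5, 0.4]
finger_gap: 0.646
```

>>> {"name": "carry_out", "arguments": {"targets": [[[-3,-1,8],[0,0,0],55],[[-7,-2,20],[0,0,0],55],[[-10,-2.8,28],[0,0,0],55],[[-12,-3,35],[0,0,0],55],[[-12,-3,35],[0,0,0],55],[[-20,0,20],[0,0,0],55],[[-20,0,0],[0,0,0],55],[[0,0,0],[0,0,0],55],[[0,0,0],[0,0,0],55]]}}

```text
t: 24.0
tool_pos: [0.4376, 0.2053, 0.2802]
orientation: [0.975, 0.134, 0.175, -0.024]
force: [-0.5, 0.6, -0.5]
finger_gap: 0.642
```

```bash
python3 - <<'E'
from h import *
im,p,s=shot('top','top2.png');im2,p,s=shot('side','side2.png');im3,p,s=shot('wrist')
print(p,s['force'],s['t'])
cv2.imwrite('pics/f.png',np.vstack([np.hstack([cv2.resize(im[120:320,180:500],(400,250)),cv2.resize(im2[80:360,220:420],(250,350))[:250]]),cv2.resize(im3,(650,406))[:340]])[:,:,::-1])
E
```

```text
(array([0.43788567, 0.20522832, 0.27944125]), array([ 0.97525039,  0.13341051,  0.17474887, -0.02347635])) [-0.2788833  -0.38239375 -0.54495317] 24.1
```

View pics/f.png

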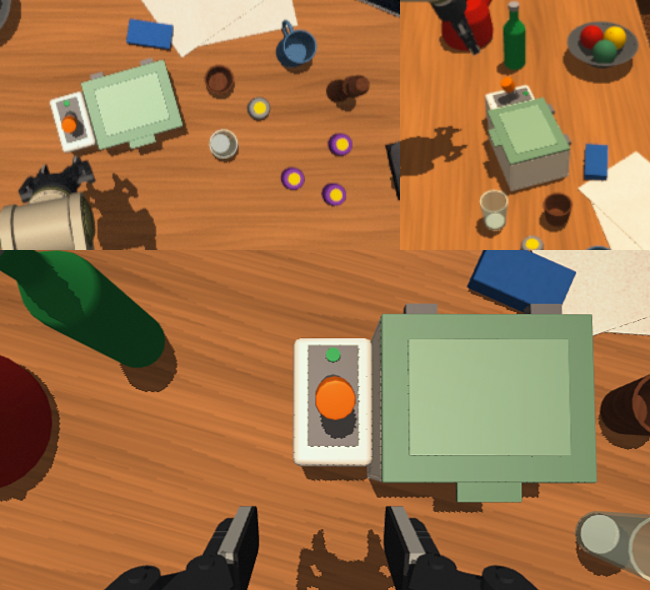

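The picture shows the lid flat on the box, the knob home at (335,399), everything else still standing where it was, and the robot clear. Handing in.

```bash
python3 -c "
from plant import ctrl
print(ctrl.finish_job())"
```

```text
the job is handed in; nothing more can be done
None
```

The job is done and handed in at about 24 s of the 67 s allowed. No verdict came back.

- **Cheese:** The red cheese went into the box and lay flat there before the lid came down. When I set it down, the wrist force briefly reached about 38 N. That is close to the 40 N limit, but it was the held cheese touching the box floor.
- **Lid:** I pushed it down slowly with the closed fingertips. It met the rim with about 16 N at z = 108 mm, where a closed lid's top should be.
- **Pump knob:** I pulled it straight along its stem to the stop (60.3 mm of travel, force rising to about 34 N) and held it there for 1 s. During the hold it relaxed about 1 mm from that reading. I then eased it back until it pressed on its home stop, within 0.1 mm of where it started, and only then let go.
- **Last look:** The final pictures show the lid flat, the knob in, nothing else visibly moved, and the gripper clear of everything.

No check failed. The knob's height was off by about 10 mm between my first estimate and the given dimensions. I settled it with a closer wrist-camera view before gripping.

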